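# Stand the fallen sample bottles back up in the filling lane

## Task

Two of the four sample bottles in the filling lane have been knocked over. Stand each of them upright again, cap up, in the middle of an empty marked place of the row, one bottle to a place, and let go. Do not shift or topple the bottles that are still standing, and leave the other things on the bench where they are.

Things in the scene. Friction and masses are not known exactly. Their poses are not given: they have to be found in the camera images.
- tray: flat grey plastic filling tray, 370 mm (x, along the lane) x 270 mm (y, across it) x 8 mm, fixed to the bench; origin at the centre of its underside. Black lines on its top rule one lane along its x, leading away from the robot, divided into four places in a row, each a 78 x 78 mm square; a steel stop 20 mm high and 8 mm thick closes each end of the lane, 176 mm from its centre
- place0 (a point): centre of marked place 0 (of 0 to 3, counted along the tray's x), on the tray's top surface; the places are 78 mm apart. Two of the four hold a standing bottle; axes as the tray's
- place1 (a point): centre of marked place 1 (of 0 to 3, counted along the tray's x), on the tray's top surface; the places are 78 mm apart. Two of the four hold a standing bottle; axes as the tray's
- place2 (a point): centre of marked place 2 (of 0 to 3, counted along the tray's x), on the tray's top surface; the places are 78 mm apart. Two of the four hold a standing bottle; axes as the tray's
- place3 (a point): centre of marked place 3 (of 0 to 3, counted along the tray's x), on the tray's top surface; the places are 78 mm apart. Two of the four hold a standing bottle; axes as the tray's
- bottle_a: a white square sample bottle, body 42 x 42 x 70 mm, tapering shoulder to 80 mm, round grey cap 35 mm across up to 100 mm overall height, about 0.13 kg; origin at the centre of its foot, z axis from the foot through the cap. It stands upright in one of the places
- bottle_b: a white square sample bottle, body 42 x 42 x 70 mm, tapering shoulder to 80 mm, round grey cap 35 mm across up to 100 mm overall height, about 0.13 kg; origin at the centre of its foot, z axis from the foot through the cap. It stands upright in one of the places
- fallen_left: a white square sample bottle, body 42 x 42 x 70 mm, tapering shoulder to 80 mm, round grey cap 35 mm across up to 100 mm overall height, about 0.13 kg; origin at the centre of its foot, z axis from the foot through the cap. It lies on one flat side on the tray, foot in an empty place and cap roughly to the tray's +y side
- fallen_right: a white square sample bottle, body 42 x 42 x 70 mm, tapering shoulder to 80 mm, round grey cap 35 mm across up to 100 mm overall height, about 0.13 kg; origin at the centre of its foot, z axis from the foot through the cap. It lies on one flat side on the tray, foot in the other empty place and cap roughly to the tray's -y side
- tape_measure: bystander: yellow tape measure standing on the bench, 62 x 30 x 56 mm; origin under its centre
- ball_valve: bystander: steel ball valve with a long handle lying on the bench, about 140 x 36 x 58 mm; origin under its centre
- gauge: bystander: pressure gauge lying face up on the bench, 64 mm across, 27 mm high, with a brass stub; origin under its dial
Not all that is in view belongs to the job. Leave any red or turquoise look-alike of the fallen_left alone. What is shaped like the fallen_right but brown is not meant.

How it is judged:
At the end, for the whole second after the job is handed in: Both fallen bottles upright within 0.1 rad, at rest on the tray top (6 mm), foot centre within 20 mm of the centre of a marked place; the other bottles upright and within 20 mm, and tape measure, valve and gauge within 30 mm, of where they started (angle between each of fallen_left, fallen_right, bottle_a, bottle_b's own z axis and vertical below 0.1 rad and (horizontal distance between fallen_left and place0 below 0.02 m or horizontal distance between fallen_left and place1 below 0.02 m or horizontal distance between fallen_left and place2 below 0.02 m or horizontal distance between fallen_left and place3 below 0.02 m) and z of fallen_left in the frame of place2 between -0.006 and 0.006 m and linear speed of each of fallen_left, fallen_right below 0.02 m/s and angular speed of each of fallen_left, fallen_right below 0.2 rad/s and (horizontal distance between fallen_right and place0 below 0.02 m or horizontal distance between fallen_right and place1 below 0.02 m or horizontal distance between fallen_right and place2 below 0.02 m or horizontal distance between fallen_right and place3 below 0.02 m) and z of fallen_right in the frame of place2 between -0.006 and 0.006 m and distance of each of bottle_a, bottle_b from where it was at the start of the episode below 0.02 m and distance of each of tape_measure, ball_valve, gauge from where it was at the start of the episode below 0.03 m); the robot touches nothing.
It fails at once if a standing bottle is shifted more than 25 mm or tipped more than 0.4 rad (distance of any of bottle_a, bottle_b from where it was at the start of the episode above 0.025 m or angle between any of bottle_a, bottle_b's own z axis and vertical above 0.4 rad).
It fails at once if the tape measure, valve or gauge is shifted more than 30 mm (distance of any of tape_measure, ball_valve, gauge from where it was at the start of the episode above 0.03 m).
It also fails if it takes over 61 s, if anything falls off the work surface, if the arm or the gripper's body presses on something with over 40 N, if the wrist force passes 120 N, or if a joint passes its speed limit or range.

## Robot

A 7-joint arm with a two-finger parallel gripper is mounted at the origin on the work surface. World frame = base frame: x ahead of the robot, y to its left, z up, the work surface at z = 0. Lengths are in m, angles in rad, forces in N, time in s.
With the tool pointing down it reaches from about 0.4 to 0.9 m from the base axis. Payload 5.6 kg.
Tool frame: the origin (TCP) lies on the front face of the gripper's body, between the roots of the fingers; the fingertips stand 88 mm ahead of it and the grasp point (between the pads) lies 69 mm ahead of it; z points along the fingers, y is the line along which they close (so a half turn about z gives the same grasp; the last joint's range is limited). The gripper opens to 92 mm and grips with 3 to 60 N. Pads are 20 mm wide; open, the fingers measure 128 mm over their backs; the gripper's body (75 mm by 189 mm) begins 69 mm behind the grasp point.
Start: joints at [-1.249, 0.468, -0.012, 1.603, 0.006, 1.071, -0.056], TCP at [0.232, 0.607, 0.303] pointing down, gripper open.
Joint ranges: [-2.53, 2.53], [-0.31, 2.02], [-1.57, 1.55], [0.28, 2.44], [-1.29, 4.43], [0.15, 1.84], [-2.92, 2.92]. Speed limits (rad/s): [2.57, 2.57, 3.14, 3.14, 3.14, 3.14, 3.14].

## Interface

Orientations are given as a 3x3 rotation matrix whose columns are the frame's x, y, z axes.
In Python, from plant import sensors, optics, sign_off gives the robot as it stands. The module is installed in compiled form; this text tells all that it offers.
- The arm moves only by the shell command python3 -m inch 'ROWS' [FORCE]. ROWS is JSON, one flat list of numbers, 7 for each row, row after row: the opening, from 0 (shut) to 1 (fully open), then the shift along the tool's x, y, z in cm, then the turn, a rotation vector about the tool's x, y, z in rad. In form: [hand, x, y, z, wx, wy, wz, hand, x, y, z, wx, wy, wz, ...]. A call has 1 to 20 rows; each row shifts and turns the commanded pose from where the row before left it, along the tool's axes as they then stand; what a row does not reach is not made up. A row lasts 1/10 s, in which the tool goes at most 50 mm and 8.59 degrees, less where a joint would pass 70% of its speed; a pose out of reach is approached as far as the arm can. A call is refused whole if a number of a shift passes 5 or a number of a turn 0.15, either way. A call with a gripper value outside its range is refused whole. The fingers move at their own pace and stop on an object; FORCE is the grip in N (left out, the last holds). Time passes only in rows, so rows that do not move let the fingers close. It gives the time, the measured TCP pose, the force, the opening and the grip force at its end, in the units of the state.
- sensors.read_state(): the state, without advancing time (a new reading comes with each control period).
- optics.get_image(name): name is "scene" or "top"; returns the picture (400x640x3 uint8, blue, green, red); there is no depth.
- optics.camera_model(name): a dict with "intrinsics" (3x3 intrinsics, pixels), "R" (3x3) and "t" (3): a world point X has camera coordinates R X + t. Camera axes: x right, y down, z forward; pixel columns grow to the right and rows downward; lengths in m; the calibration is good to about 2 mm. A picture is of the moment at which its call begins. camera_model takes no time and is no camera call.
- sign_off(): hands the job in; it is judged then, once.
The state is a dict: "time_s": time; "joint_pos": joint angles; "qvel": joint speeds; "tau": joint torques, N m; "position": TCP position; "orientation": TCP orientation; "force": force on the tool from outside, world axes, zero at the start; "ft_torque": the same for the moment, N m; "gripper_width": opening from 0.0 (shut) to 1.0 (fully open); "finger_force": force on a finger pad.
Only numpy, scipy, OpenCV 4.12 (cv2) and the standard library are available. Lean on these libraries where they do the work, as an engineer would, in place of code of your own. Each camera call takes 0.05 s, during which the arm holds its last target. There are 200 camera calls.

## Working session

There is one attempt and no reset: what is moved stays moved. The work goes in short steps, Python scripts to look and compute and a shell command to move; the robot and the scene stay as the last step left them, time stands still between calls to the robot, and variables do not carry over. Pictures are saved under pics/ and viewed, at most 10 in all, crops included, and the job is handed in when it is done.

```bash
mkdir -p pics; python3 - <<'E'
from plant import sensors, optics
import cv2,numpy as np
for n in ("scene","top"):
    cv2.imwrite(f"pics/{n}0.png",optics.get_image(n)); m=optics.camera_model(n)
    print(n,np.round(m["intrinsics"],1).tolist(),np.round(m["R"],3).tolist(),np.round(m["t"],3).tolist())
s=sensors.read_state();print(s["time_s"],np.round(s["position"],3),np.round(s["orientation"],3).tolist())
E
```

```text
scene [[371.2, 0.0, 318.7], [0.0, 371.2, 199.0], [0.0, 0.0, 1.0]] [[0.473, 0.881, -0.004], [0.676, -0.366, -0.64], [-0.565, 0.3, -0.769]] [-0.267, -0.306, 1.416]
top [[510.8, 0.0, 324.5], [0.0, 510.8, 197.2], [0.0, 0.0, 1.0]] [[-0.016, -1.0, 0.006], [-0.987, 0.015, -0.16], [0.16, -0.008, -0.987]] [0.008, 0.495, 1.375]
0.1 [0.232 0.607 0.302] [[-0.934, 0.357, -0.0], [0.357, 0.934, -0.002], [-0.0, -0.002, -1.0]]
```

View pics/scene0.png

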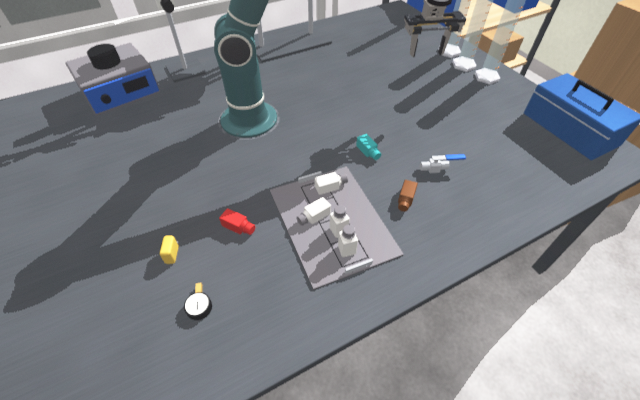

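View pics/top0.png

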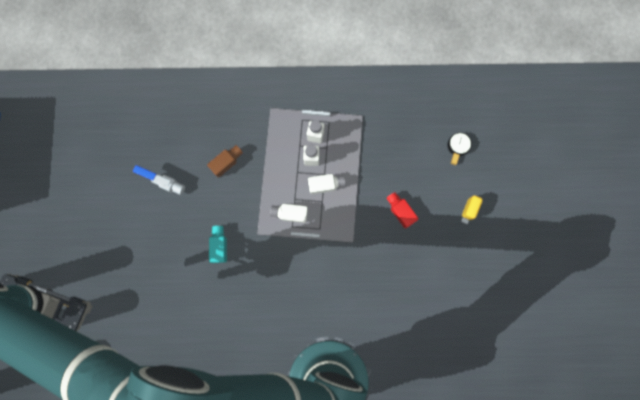

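The top view shows a tray spanning (258-364, 108-242). Candidates in it:
- White lying bottle at (292,213), cap left (+y): fallen_left, in place 0.
- White lying bottle at (322,183), cap right: fallen_right, in place 1.
- Standing bottles at (311,153) and (316,131).
- Look-alikes to leave: teal (217,245), red (402,210), brown (224,161).

I choose the two white lying ones and check them in a close crop.

```bash
python3 - <<'E'
import cv2
im=cv2.imread("pics/top0.png")[100:248,250:375]
cv2.imwrite("pics/crop0.png",cv2.resize(im,None,fx=4,fy=4,interpolation=cv2.INTER_CUBIC))
E
cat > h.py <<'E'
from plant import sensors, optics
import numpy as np
def ray(u,v,z,n="top"):
    m=optics.camera_model(n);K,R,t=[np.array(m[k]) for k in("intrinsics","R","t")]
    c=-R.T@t; d=R.T@np.linalg.solve(K,[u,v,1]); return c+d*(z-c[2])/d[2]
def proj(X,n="top"):
    m=optics.camera_model(n);K,R,t=[np.array(m[k]) for k in("intrinsics","R","t")]
    p=K@(R@np.array(X)+t); return p[:2]/p[2]
E
```

```text
(no output)
```

View pics/crop0.png

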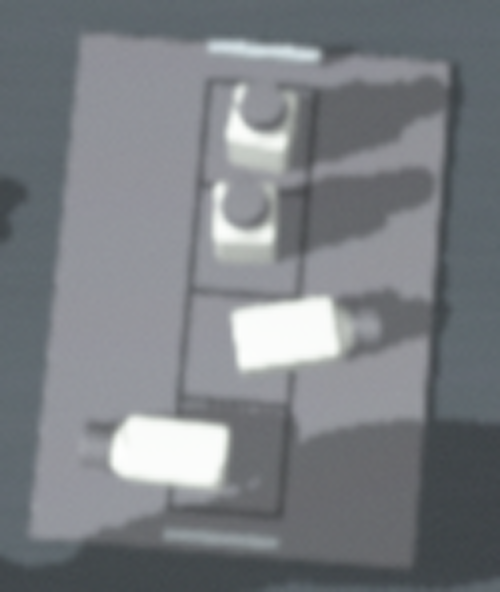

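The crop confirms it: two white bottles are lying down. The left one has its body at (170,452) and cap at (97,442); the right one has its body at (287,333) and cap at (368,328). Two more stand at (255,215) and (262,120). Next I fit poses with projected silhouettes.

```bash
python3 - <<'E'
from h import *
import cv2
from scipy.optimize import minimize
c=np.array([(80,35),(455,62),(412,568),(30,540)])/4+[250,100]
P=np.array([ray(u,v,.008) for u,v in c]); print(P.round(3).tolist())
print("sides",[round(np.linalg.norm(P[i]-P[(i+1)%4]),3) for i in range(4)])
C=P.mean(0); ax=(P[0]+P[1]-P[2]-P[3])[:2]; yaw=np.arctan2(ax[1],ax[0]); ax/=np.linalg.norm(ax); print("tray",C.round(4),yaw)
for i in range(4): print("place",i,(C[:2]+ax*(i-1.5)*.078).round(4))
# stops check
for u,v in [(265,50),(222,540)]: print("stop",ray(u/4+250,v/4+100,.028).round(3))
im=cv2.imread("pics/top0.png"); S=8
hsv=cv2.cvtColor(im,cv2.COLOR_BGR2HSV); g=im.min(2).astype(np.uint8)
def hull(x,y,th,n=S):
    pts=[]
    for a,w,b in((0,.021,.021),(.07,.021,.021),(.08,.0165,.0165)):
        for i in(-1,1):
            for j in(-1,1):
                pts.append(proj([x+a*np.cos(th)-i*w*np.sin(th),y+a*np.sin(th)+i*w*np.cos(th),.029+j*b]))
    return cv2.convexHull(np.array(pts,np.float32))
for nm,box,x0 in(("L",(265,200,315,226),None),("R",(303,170,342,196),None)):
    u0,v0,u1,v1=box; sub=cv2.resize(g[v0:v1,u0:u1],None,fx=S,fy=S,interpolation=cv2.INTER_CUBIC)
    M=(sub>170).astype(np.uint8)
    ctr=ray(*( (np.argwhere(M).mean(0)[::-1]/S+[u0,v0])),.04)
    def cost(p):
        h=(hull(*p)[:,0]-[u0-.5,v0-.5])*S; B=np.zeros_like(M); cv2.fillConvexPoly(B,np.round(h).astype(np.int32),1)
        return 1-(M&B).sum()/(M|B).sum()
    best=None
    for th in np.linspace(-.4,.4,9):
        t=yaw+th+(np.pi/2 if nm=="L" else -np.pi/2)
        p=[ctr[0]-.035*np.cos(t),ctr[1]-.035*np.sin(t),t]
        r=minimize(cost,p,method="Nelder-Mead",options=dict(initial_simplex=[p]+[np.add(p,d) for d in([.008,0,0],[0,.008,0],[0,0,.15])]))
        if best is None or r.fun<best.fun: best=r
    x,y,t=best.x; print(nm,"IoU",1-best.fun,"foot",best.x.round(4),"mid body",(x+.035*np.cos(t),y+.035*np.sin(t)), "cap px",proj([x+.1*np.cos(t),y+.1*np.sin(t),.029]))
for u,v in((264,105),(246,203)): print("standing cap",ray(u/4+250,v/4+100,.108).round(3))
E
```

```text
[[0.764, 0.155, 0.008], [0.739, -0.118, 0.008], [0.372, -0.077, 0.008], [0.396, 0.19, 0.008]]
sides [np.float64(0.274), np.float64(0.369), np.float64(0.268), np.float64(0.369)]
tray [0.5678 0.0375 0.008 ] -0.1015863634034821
place 0 [0.4514 0.0494]
place 1 [0.529  0.0415]
place 2 [0.6066 0.0336]
place 3 [0.6842 0.0257]
stop [0.744 0.02  0.028]
stop [0.392 0.055 0.028]Traceback (most recent call last):
  File "<stdin>", line 31, in <module>
    res = _minimize_neldermead(fun, x0, args, callback, bounds=bounds,
                               **options)
    fxr = func(xr)
    fx = function(np.copy(x), *(wrapper_args + args))
  File "<stdin>", line 25, in cost
  File "<stdin>", line 18, in hull
  File "h.py", line 7, in proj
    m=optics.camera_model(n);K,R,t=[np.array(m[k]) for k in("intrinsics","R","t")]
ValueError: time passes only in moves, steps and waits
```

The tray fits its stated size. The error came from calling camera_model too often in one script, so I'll cache it.

```bash
cat > h.py <<'E'
from plant import sensors, optics
import numpy as np, cv2
CAM={n:[np.array(optics.camera_model(n)[k]) for k in("intrinsics","R","t")] for n in("top","scene")}
def ray(u,v,z,n="top"):
    K,R,t=CAM[n]; c=-R.T@t; d=R.T@np.linalg.solve(K,[u,v,1]); return c+d*(z-c[2])/d[2]
def proj(X,n="top"):
    K,R,t=CAM[n]; p=K@(R@np.array(X)+t); return p[:2]/p[2]
E
cat > fit.py <<'E'
from h import *
from scipy.optimize import minimize
im=cv2.imread("pics/top0.png"); S=8; g=im.min(2); yaw=-.1016
def hull(x,y,th):
    pts=[]
    for a,w in((0,.021),(.07,.021),(.08,.0165)):
        for i in(-1,1):
            for j in(-1,1):
                pts.append(proj([x+a*np.cos(th)-i*w*np.sin(th),y+a*np.sin(th)+i*w*np.cos(th),.029+j*w]))
    return cv2.convexHull(np.array(pts,np.float32))
for nm,box in(("L",(265,200,315,226)),("R",(303,170,342,196))):
    u0,v0,u1,v1=box; M=(cv2.resize(g[v0:v1,u0:u1],None,fx=S,fy=S,interpolation=cv2.INTER_CUBIC)>165).astype(np.uint8)
    ctr=ray(*(np.argwhere(M).mean(0)[::-1]/S+[u0,v0]),.04)
    def cost(p):
        h=(hull(*p)[:,0]-[u0-.5,v0-.5])*S; B=np.zeros_like(M); cv2.fillConvexPoly(B,np.round(h).astype(np.int32),1)
        return 1-(M&B).sum()/(M|B).sum()
    rs=[]
    for th in np.linspace(-.4,.4,5):
        t=yaw+th+(np.pi/2 if nm=="L" else -np.pi/2); p=[ctr[0]-.035*np.cos(t),ctr[1]-.035*np.sin(t),t]
        rs.append(minimize(cost,p,method="Nelder-Mead",options=dict(initial_simplex=[p]+[np.add(p,d) for d in([.008,0,0],[0,.008,0],[0,0,.15])])))
    b=min(rs,key=lambda r:r.fun); x,y,t=b.x
    print(nm,"IoU",1-b.fun,"foot",b.x.round(4),"a=.04",(x+.04*np.cos(t),y+.04*np.sin(t)),"cap px",proj([x+.1*np.cos(t),y+.1*np.sin(t),.029]))
for u,v in((264,105),(246,203)): print("standing cap",ray(u/4+250,v/4+100,.108).round(3))
E
python3 fit.py
```

```text
L IoU 0.9420794232800944 foot [0.4495 0.0533 1.4428] a=.04 (np.float64(0.45462661809873434), np.float64(0.09293099311419821)) cap px [270.08482858 210.27893837]
R IoU 0.9164841267392713 foot [ 0.5323  0.0478 -1.4341] a=.04 (np.float64(0.5377455282663026), np.float64(0.0081629169485095)) cap px [342.72514087 179.67701669]
standing cap [0.678 0.021 0.108]
standing cap [0.61  0.034 0.108]
```

```bash
cat > plan.py <<'E'
# usage: plan.py gx gy gz closing_yaw tilt_about_closing_axis n : per-row shift/turn to bring grasp point there
import sys; from h import *
from scipy.spatial.transform import Rotation as Ro
gx,gy,gz,yaw,tilt,n=map(float,sys.argv[1:7]); n=int(n)
s=sensors.read_state(); p=np.array(s["position"]); R=np.array(s["orientation"])
y=np.array([np.cos(yaw),np.sin(yaw),0]); z=np.array([0,0,-1.]); T=np.c_[np.cross(y,z),y,z]
T=Ro.from_rotvec(tilt*y).as_matrix()@T
d=R.T@(np.array([gx,gy,gz])-.069*T[:,2]-p); w=Ro.from_matrix(R.T@T).as_rotvec()/n
A=sum(Ro.from_rotvec(w*k).as_matrix() for k in range(n)); sh=np.linalg.solve(A,d)*100
print("t",s["time_s"],"grasp",(p+.069*R[:,2]).round(4),"tilt",np.arcsin(np.clip(np.cross(R[:,2],[0,0,-1])@y*-1,-1,1)).round(3),"q",np.round(s["joint_pos"],2),"F",np.round(s["force"],1),"w",round(s["gripper_width"],3),round(s["finger_force"],1))
print("row shift",sh.round(2),"norm",np.linalg.norm(sh).round(2),"turn",w.round(4),np.linalg.norm(w).round(3))
E
python3 plan.py .456 .103 .20 -.128 0 14; python3 plan.py .456 .103 .20 -.128 -.75 20
```

```text
t 0.1 grasp [0.2318 0.6067 0.2329] tilt -0.002 q [-1.25  0.47 -0.01  1.6   0.01  1.07 -0.06] F [-0.7 -0.4  0. ] w 0.999 0.0
row shift [-4.19 -0.71  0.24] norm 4.25 turn [-0.0001  0.0001  0.0953] 0.095
t 0.1 grasp [0.2318 0.6067 0.2329] tilt -0.002 q [-1.25  0.47 -0.01  1.6   0.01  1.07 -0.06] F [-0.7 -0.4  0. ] w 0.999 0.0
row shift [-2.52 -0.25  1.25] norm 2.83 turn [ 0.0249 -0.0316  0.0634] 0.075
```

```bash
python3 -m inch '[0.7,-4.2,-0.7,0.2,0,0,0.095,0.7,-4.2,-0.7,0.2,0,0,0.095,0.7,-4.2,-0.7,0.2,0,0,0.095,0.7,-4.2,-0.7,0.2,0,0,0.095,0.7,-4.2,-0.7,0.2,0,0,0.095,0.7,-4.2,-0.7,0.2,0,0,0.095,0.7,-4.2,-0.7,0.2,0,0,0.095,0.7,-4.2,-0.7,0.2,0,0,0.095,0.7,-4.2,-0.7,0.2,0,0,0.095,0.7,-4.2,-0.7,0.2,0,0,0.095,0.7,-4.2,-0.7,0.2,0,0,0.095,0.7,-4.2,-0.7,0.2,0,0,0.095,0.7,-4.2,-0.7,0.2,0,0,0.095,0.7,-4.2,-0.7,0.2,0,0,0.095,0.7,0,0,0,0,0,0]' 25; python3 plan.py .456 .103 .2 -.128 -.75 10;python3 plan.py .456 .103 .2 -.128 .75 10
```

```text
time_s: 1.6
position: [0.458, 0.0972, 0.2743]
orientation: [[0.134, 0.991, -0.002], [0.991, -0.134, -0.001], [-0.002, -0.002, -1.0]]
force: [-0.2, 0.5, 0.2]
gripper_width: 0.7
finger_force: 0.0
t 1.6 grasp [0.4579 0.0971 0.2053] tilt -0.002 q [-0.68  0.2   0.45  2.08 -0.11  0.88 -0.3 ] F [-0.2  0.5  0.2] w 0.7 0.0
row shift [ 0.59 -0.03  0.05] norm 0.59 turn [-0.0004 -0.0748 -0.0005] 0.075
t 1.6 grasp [0.4579 0.0971 0.2053] tilt -0.002 q [-0.68  0.2   0.45  2.08 -0.11  0.88 -0.3 ] F [-0.2  0.5  0.2] w 0.7 0.0
row shift [-0.48 -0.03  0.09] norm 0.49 turn [ 0.0001  0.0752 -0.0006] 0.075
```

```bash
python3 -m inch '[0.65,0.6,0,0,0,-0.075,0,0.65,0.6,0,0,0,-0.075,0,0.65,0.6,0,0,0,-0.075,0,0.65,0.6,0,0,0,-0.075,0,0.65,0.6,0,0,0,-0.075,0,0.65,0.6,0,0,0,-0.075,0,0.65,0.6,0,0,0,-0.075,0,0.65,0.6,0,0,0,-0.075,0,0.65,0.6,0,0,0,-0.075,0,0.65,0.6,0,0,0,-0.075,0,0.65,0,0,0,0,0,0]'; python3 plan.py .456 .103 .06 -.128 -.75 4;python3 plan.py .456 .103 .033 -.128 -.75 6
```

```text
time_s: 2.7
position: [0.4655, 0.1603, 0.2533]
orientation: [[0.085, 0.993, -0.083], [0.725, -0.119, -0.678], [-0.683, -0.002, -0.73]]
force: [0.1, 0.8, -0.5]
gripper_width: 0.647
finger_force: 0.0
t 2.7 grasp [0.4597 0.1135 0.2029] tilt -0.752 q [-1.02  0.53  0.49  1.88  0.35  1.29 -0.83] F [ 0.1  0.8 -0.5] w 0.647 0.0
row shift [ 2.24 -0.05  2.8 ] norm 3.58 turn [0.0011 0.0005 0.0021] 0.002
t 2.7 grasp [0.4597 0.1135 0.2029] tilt -0.752 q [-1.02  0.53  0.49  1.88  0.35  1.29 -0.83] F [ 0.1  0.8 -0.5] w 0.647 0.0
row shift [ 1.8  -0.03  2.19] norm 2.84 turn [0.0007 0.0004 0.0014] 0.002
```

```bash
python3 -m inch '[0.65,1.8,-0.05,2.2,0,0,0,0.65,1.8,-0.05,2.2,0,0,0,0.65,1.8,0,2.2,0,0,0,0.65,1.8,0,2.2,0,0,0,0.65,1.8,0,2.2,0,0,0,0.65,1.7,0,2.1,0,0,0,0.65,0,0,0,0,0,0]'; python3 plan.py .456 .103 .034 -.128 -.75 1
python3 - <<'E'
from h import *
im=optics.get_image("top")[100:248,250:375]; cv2.imwrite("pics/g1.png",cv2.resize(im,None,fx=4,fy=4))
E
```

```text
time_s: 3.4
position: [0.4624, 0.1459, 0.0845]
orientation: [[0.088, 0.992, -0.087], [0.725, -0.124, -0.678], [-0.683, -0.004, -0.73]]
force: [-0.7, 0.2, -0.3]
gripper_width: 0.652
finger_force: 0.0
t 3.4 grasp [0.4563 0.0992 0.0341] tilt -0.752 q [-0.96  0.81  0.44  1.93  0.29  0.99 -0.92] F [-0.7  0.2 -0.3] w 0.652 0.0
row shift [ 0.27 -0.08 -0.25] norm 0.38 turn [-0.0002  0.0021  0.005 ] 0.005
```

View pics/g1.png

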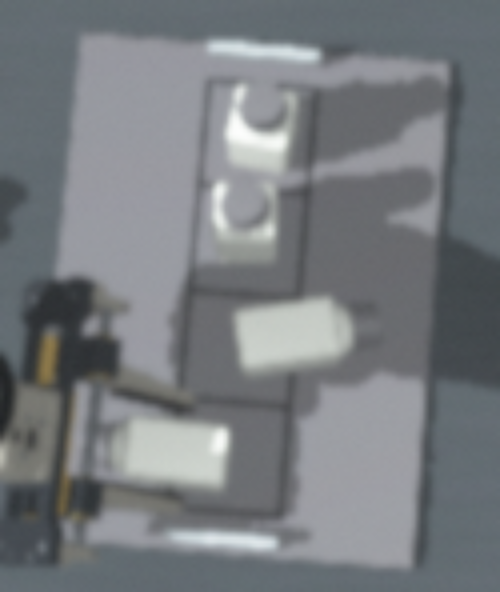

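The fingers straddle the left bottle's body, with the tips near (188,400) and (185,500). Now I close and lift.

```bash
python3 -m inch '[0.3,0,0,0,0,0,0,0.3,0,0,0,0,0,0,0.3,0,0,0,0,0,0,0.3,0,0,0,0,0,0,0.3,0,0,0,0,0,0,0.3,-0.7,0,-0.7,0,0,0,0.3,-1.4,0,-1.5,0,0,0,0.3,-1.4,0,-1.5,0,0,0,0.3,-1.4,0,-1.5,0,0,0,0.3,-1.4,0,-1.5,0,0,0,0.3,0,0,0,0,0,0]' 30; python3 plan.py .4514 .0494 .16 -.1016 .8 20
```

```text
time_s: 4.55
position: [0.4647, 0.1468, 0.1807]
orientation: [[0.093, 0.992, -0.082], [0.729, -0.124, -0.674], [-0.679, 0.003, -0.734]]
force: [0.8, 0.2, -2.0]
gripper_width: 0.454
finger_force: 30.0
t 4.55 grasp [0.4591 0.1003 0.13  ] tilt -0.746 q [-0.99  0.64  0.48  1.93  0.33  1.14 -0.87] F [ 0.8  0.2 -2. ] w 0.454 30.0
row shift [-0.82 -0.01 -0.14] norm 0.83 turn [ 0.0002  0.0773 -0.0013] 0.077
```

```bash
python3 -m inch '[0.3,-0.8,0,-0.1,0,0.077,0,0.3,-0.8,0,-0.1,0,0.077,0,0.3,-0.8,0,-0.1,0,0.077,0,0.3,-0.8,0,-0.1,0,0.077,0,0.3,-0.8,0,-0.1,0,0.077,0,0.3,-0.8,0,-0.1,0,0.077,0,0.3,-0.8,0,-0.1,0,0.077,0,0.3,-0.8,0,-0.1,0,0.077,0,0.3,-0.8,0,-0.1,0,0.077,0,0.3,-0.8,0,-0.1,0,0.077,0,0.3,-0.8,0,-0.1,0,0.077,0,0.3,-0.8,0,-0.1,0,0.077,0,0.3,-0.8,0,-0.1,0,0.077,0,0.3,-0.8,0,-0.1,0,0.077,0,0.3,-0.8,0,-0.1,0,0.077,0,0.3,-0.8,0,-0.1,0,0.077,0,0.3,-0.8,0,-0.1,0,0.077,0,0.3,-0.8,0,-0.1,0,0.077,0,0.3,-0.8,0,-0.1,0,0.077,0,0.3,0,0,0,0,0,0]' 30; python3 plan.py .4514 .0494 .1 -.1016 .82 4
```

```text
time_s: 6.55
position: [0.4458, 0.0075, 0.2017]
orientation: [[0.1, 0.992, 0.081], [0.751, -0.129, 0.648], [0.653, -0.004, -0.757]]
force: [-0.5, 0.2, -1.4]
gripper_width: 0.456
finger_force: 30.0
t 6.55 grasp [0.4514 0.0522 0.1494] tilt 0.711 q [ 0.13  0.4   0.16  2.2  -0.98  0.98  0.9 ] F [-0.5  0.2 -1.4] w 0.456 30.0
row shift [-1.08  0.04  0.86] norm 1.38 turn [ 0.0041  0.0271 -0.0057] 0.028
```

```bash
python3 -m inch '[0.3,-1.1,0,0.9,0.004,0.03,-0.006,0.3,-1.1,0,0.9,0.004,0.03,-0.006,0.3,-1.1,0,0.8,0.004,0.03,-0.006,0.3,-1.1,0,0.8,0.004,0.022,-0.006,0.3,0,0,0,0,0,0]' 30; python3 plan.py .4514 .0494 .058 -.1016 .82 4
python3 - <<'E'
from h import *
a=cv2.resize(optics.get_image("scene")[150:290,250:420],None,fx=3,fy=3); b=cv2.resize(optics.get_image("top")[100:248,250:375],(355,420)) 
b=b[:, :285] if False else b
c=np.hstack([a[:420,:440],b]); print(c.shape); cv2.imwrite("pics/g2.png",c)
E
```

```text
time_s: 7.05
position: [0.445, 0.0014, 0.1471]
orientation: [[0.064, 0.995, 0.071], [0.677, -0.095, 0.73], [0.733, 0.001, -0.68]]
force: [-0.8, 0.8, -0.4]
gripper_width: 0.454
finger_force: 30.0
t 7.05 grasp [0.4499 0.0518 0.1002] tilt 0.823 q [ 0.22  0.56  0.12  2.19 -1.09  1.02  1.13] F [-0.8  0.8 -0.4] w 0.454 30.0
row shift [-0.81  0.04  0.68] norm 1.05 turn [-0.0009 -0.0008  0.0012] 0.002
(420, 795, 3)
```

View pics/g2.png

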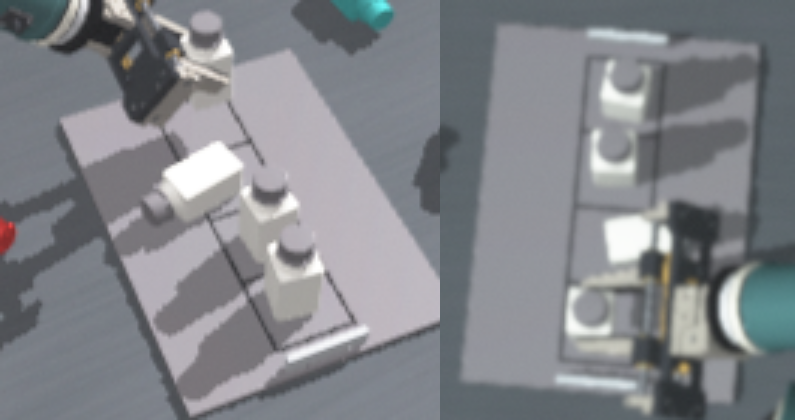

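The left bottle hangs upright in the gripper: cap at (205,25) in the left half, (592,305) in the top view on the right. I lower it over place 0.

```bash
python3 plan.py .4514 .0445 .058 -.1016 .82 4; python3 -m inch '[0.3,-0.9,0,0.5,0,0,0,0.3,-0.9,0,0.5,0,0,0,0.3,-0.9,0.1,0.4,0,0,0,0.3,-0.9,0.1,0.4,0,0,0,0.3,0,0,0,0,0,0]' 30; python3 plan.py .4514 .0445 .054 -.1016 .82 2
```

```text
t 7.15 grasp [0.4506 0.0522 0.1019] tilt 0.824 q [ 0.22  0.56  0.12  2.19 -1.09  1.02  1.13] F [ 1.2 -0.1 -1.4] w 0.456 30.0
row shift [-0.93  0.03  0.61] norm 1.11 turn [-0.0005 -0.0009  0.0019] 0.002
time_s: 7.65
position: [0.4466, -0.0107, 0.1087]
orientation: [[0.063, 0.995, 0.073], [0.676, -0.097, 0.731], [0.734, 0.003, -0.679]]
force: [-1.1, -0.3, -1.2]
gripper_width: 0.46
finger_force: 30.0
t 7.65 grasp [0.4516 0.0397 0.0619] tilt 0.825 q [ 0.25  0.65  0.11  2.17 -1.12  1.    1.22] F [-1.1 -0.3 -1.2] w 0.46 30.0
row shift [-0.11 -0.04  0.44] norm 0.46 turn [-0.0007 -0.0023  0.0028] 0.004
```

```bash
python3 -m inch '[0.3,-0.1,0,0.45,0,0,0,0.3,-0.1,0,0.3,0,0,0,0.3,0,0,0,0,0,0]' 30; python3 plan.py .4514 .0445 .052 -.1016 .82 2
```

```text
time_s: 7.95
position: [0.4472, -0.0056, 0.1035]
orientation: [[0.061, 0.995, 0.073], [0.676, -0.095, 0.731], [0.735, 0.005, -0.678]]
force: [0.7, 0.2, -1.8]
gripper_width: 0.453
finger_force: 30.0
t 7.95 grasp [0.4523 0.0449 0.0567] tilt 0.825 q [ 0.25  0.66  0.1   2.17 -1.14  0.99  1.23] F [ 0.7  0.2 -1.8] w 0.453 30.0
row shift [-0.17 -0.05  0.14] norm 0.23 turn [-0.0006 -0.0027  0.0041] 0.005
```

```bash
for i in 1; do python3 -m inch '[0.3,-0.15,0,0.14,0,0,0,0.3,0,0,0,0,0,0]' 30; done; python3 -m inch '[0.3,-0.15,0,0.14,0,0,0,0.3,0,0,0,0,0,0]'
```

```text
time_s: 8.15
position: [0.4474, -0.0057, 0.1029]
orientation: [[0.06, 0.995, 0.074], [0.673, -0.095, 0.733], [0.737, 0.006, -0.676]]
force: [-1.8, -2.7, 10.4]
gripper_width: 0.457
finger_force: 30.0
time_s: 8.35
position: [0.4475, -0.0058, 0.1025]
orientation: [[0.059, 0.995, 0.075], [0.671, -0.095, 0.735], [0.739, 0.007, -0.674]]
force: [-4.8, -7.8, 23.8]
gripper_width: 0.461
finger_force: 30.0
```

Contact at about the expected height. I release it and back out along the tool.

```bash
python3 -m inch '[0.3,0.1,0,-0.1,0,0,0,0.48,0,0,0,0,0,0,0.52,0,0,0,0,0,0,0.6,0,0,0,0,0,0,0.6,0,0,0,0,0,0,0.6,0,0,0,0,0,0]' 30; python3 -m inch '[0.6,0,0,-1,0,0,0,0.6,0,0,-2,0,0,0,0.6,0,0,-3,0,0,0,0.6,0,0,-4,0,0,0,0.6,0,0,-4,0,0,0,0.6,0,0,-4,0,0,0,0.6,0,0,0,0,0,0]'
python3 - <<'E'
from h import *
a=cv2.resize(optics.get_image("scene")[150:290,250:396],None,fx=3,fy=3); b=cv2.resize(optics.get_image("top")[100:248,250:375],(355,420)) 
cv2.imwrite("pics/g3.png",np.hstack([a,b]))
E
```

```text
time_s: 8.95
position: [0.4473, -0.006, 0.1007]
orientation: [[0.061, 0.995, 0.074], [0.676, -0.095, 0.731], [0.735, 0.005, -0.679]]
force: [0.2, -0.8, 0.3]
gripper_width: 0.598
finger_force: 0.0
time_s: 9.65
position: [0.4348, -0.1429, 0.2261]
orientation: [[0.061, 0.995, 0.082], [0.68, -0.102, 0.726], [0.731, 0.011, -0.682]]
force: [0.6, 0.8, -0.4]
gripper_width: 0.598
finger_force: 0.0
```

View pics/g3.png

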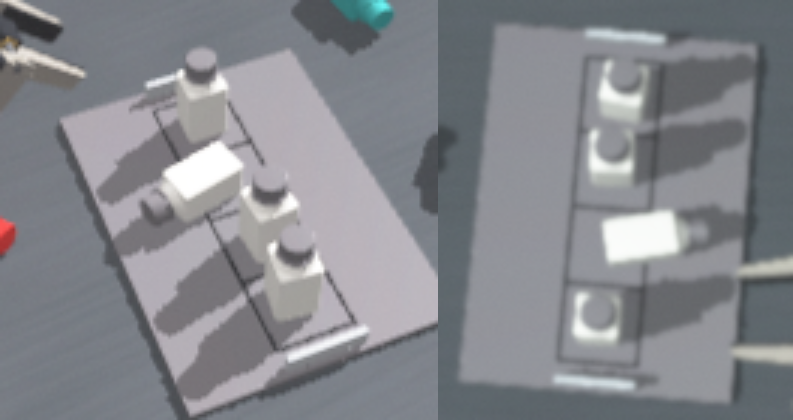

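```bash
python3 plan.py .5365 -.003 .25 -.1016 -.65 20;python3 -c "
from h import *
im=optics.get_image('top');cv2.imwrite('pics/top3.png',im)
for u,v in ((264,105),(246,203)): pass
print(proj([.4514,.0494,.108]),proj([.4514,.0494,.008]))"
```

```text
t 9.75 grasp [ 0.4391 -0.0879  0.1767] tilt 0.824 q [ 0.37  0.49  0.26  2.04 -0.85  1.29  1.07] F [ 0.3  0.5 -0.4] w 0.602 0.0
row shift [ 1.07  0.45 -0.31] norm 1.2 turn [ 0.0003 -0.0737  0.0003] 0.074
[306.39370666 209.74833468] [307.42139713 214.56778386]
```

Left bottle stands in place 0, with its cap within about 3 mm of the prediction ((600,315) in the right half). The fallen right one is lit now (body (640,237), cap (697,230)), so I refit it.

```bash
sed -i 's/top0/top3/; s/(("L",.*))),*:/(("R",(303,170,342,196)),):/' fit.py; sed -n 12p fit.py; python3 fit.py
python3 - <<'E'
from h import *
# hand-picked: mid of foot top edge / cap end (g3 right half)
f=lambda u,v:((u-438)/2.84+250,v/2.838+100)
print(ray(*f(603,218),.05),ray(*f(612,262),.01),ray(*f(709,231),.03))
E
```

```text
u0,v0,u1,v1=box; M=(cv2.resize(g[v0:v1,u0:u1],None,fx=S,fy=S,interpolation=cv2.INTER_CUBIC)>165).astype(np.uint8)
R IoU 0.9061224489795918 foot [ 0.531   0.0477 -1.399 ] a=.04 (np.float64(0.5378402696200776), np.float64(0.008289185030639148)) cap px [342.54858858 178.92025148]
standing cap [0.678 0.021 0.108]
standing cap [0.61  0.034 0.108]
[0.55126222 0.04534432 0.05      ] [0.51448991 0.03778694 0.01      ] [ 0.54070645 -0.05869171  0.03      ]
```

```bash
python3 plan.py .540 -.0085 .15 .151 .78 6
```

```text
t 9.8 grasp [ 0.4387 -0.0867  0.1761] tilt 0.792 q [ 0.37  0.49  0.26  2.04 -0.85  1.29  1.07] F [ 0.2 -0.5 -0.4] w 0.597 0.0
row shift [0.63 1.91 1.24] norm 2.36 turn [ 0.0301 -0.0074 -0.028 ] 0.042
```

```bash
python3 -m inch '[0.6,0.6,1.9,1.2,0.03,-0.007,-0.028,0.6,0.6,1.9,1.2,0.03,-0.007,-0.028,0.6,0.6,1.9,1.2,0.03,-0.007,-0.028,0.6,0.6,1.9,1.2,0.03,-0.007,-0.028,0.6,0.6,1.9,1.2,0.03,-0.007,-0.028,0.6,0.6,1.9,1.2,0.03,-0.007,-0.028,0.6,0,0,0,0,0,0]'; python3 plan.py .540 -.0085 .034 .151 .78 6
```

```text
time_s: 10.5
position: [0.5483, -0.055, 0.1982]
orientation: [[-0.112, 0.987, -0.111], [0.698, 0.158, 0.698], [0.707, 0.0, -0.707]]
force: [-0.1, 0.8, -0.1]
gripper_width: 0.599
finger_force: 0.0
t 10.5 grasp [ 0.5407 -0.0068  0.1494] tilt 0.785 q [ 0.19  0.63  0.17  1.81 -0.8   1.3   0.97] F [-0.1  0.8 -0.1] w 0.599 0.0
row shift [-1.37 -0.02  1.35] norm 1.92 turn [-0.0008 -0.0009  0.0009] 0.002
```

```bash
python3 -m inch '[0.6,-1.35,0,1.35,0,0,0,0.6,-1.35,0,1.35,0,0,0,0.6,-1.35,0,1.35,0,0,0,0.6,-1.35,0,1.35,0,0,0,0.6,0,0,0,0,0,0]'; python3 plan.py .540 -.0085 .034 .151 .78 2
python3 - <<'E'
from h import *
a=cv2.resize(optics.get_image("scene")[150:290,250:396],None,fx=3,fy=3); b=cv2.resize(optics.get_image("top")[100:248,250:375],(355,420)) 
cv2.imwrite("pics/g4.png",np.hstack([a,b]))
E
```

```text
time_s: 11.0
position: [0.5448, -0.0606, 0.1195]
orientation: [[-0.101, 0.989, -0.109], [0.701, 0.148, 0.698], [0.706, -0.006, -0.708]]
force: [-0.7, 0.8, -0.4]
gripper_width: 0.6
finger_force: 0.0
t 11.0 grasp [ 0.5373 -0.0125  0.0706] tilt 0.784 q [ 0.21  0.76  0.15  1.82 -0.84  1.2   1.07] F [-0.7  0.8 -0.4] w 0.6 0.0
row shift [-1.15  0.16  1.42] norm 1.84 turn [-0.0013 -0.002  -0.0028] 0.004
```

View pics/g4.png

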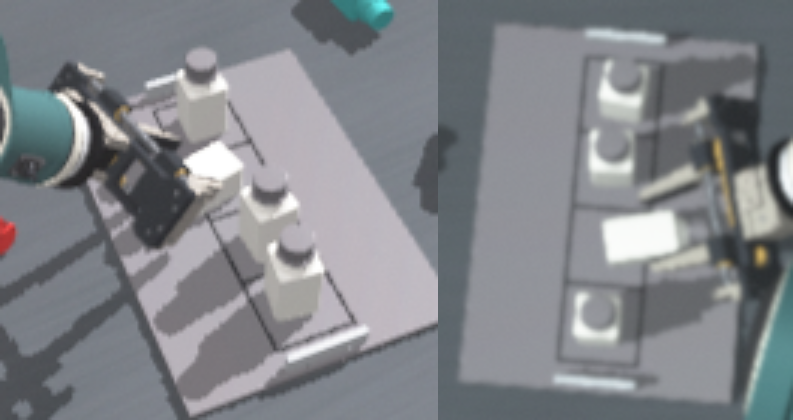

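The fingers straddle the right bottle but sit a little low in x (tips at (642,193) and (655,268) in the right half, body edges about 215 and 260). I nudge +x and go straight down.

```bash
python3 -m inch '[0.6,-1.0,0.2,1.1,0,0,0,0.6,-1.0,0.15,1.1,0,0,0,0.6,0,0,0,0,0,0]'; python3 plan.py .541 -.0125 .034 .151 .78 1
```

```text
time_s: 11.4
position: [0.55, -0.058, 0.0916]
orientation: [[-0.106, 0.989, -0.107], [0.701, 0.15, 0.697], [0.705, -0.001, -0.709]]
force: [-0.3, 0.1, -0.4]
gripper_width: 0.599
finger_force: 0.0
t 11.4 grasp [ 0.5426 -0.0099  0.0427] tilt 0.783 q [ 0.21  0.81  0.14  1.8  -0.86  1.17  1.1 ] F [-0.3  0.1 -0.4] w 0.599 0.0
row shift [-0.76 -0.2   0.45] norm 0.91 turn [-0.0009 -0.003  -0.001 ] 0.003
```

```bash
python3 -m inch '[0.6,-0.75,-0.1,0.45,0,0,0,0.6,0,0,0,0,0,0,0.3,0,0,0,0,0,0,0.3,0,0,0,0,0,0,0.3,0,0,0,0,0,0,0.3,0,0,0,0,0,0]' 30; python3 plan.py .541 -.0125 .034 .151 .78 1
```

```text
time_s: 12.0
position: [0.5503, -0.0609, 0.0854]
orientation: [[-0.108, 0.989, -0.104], [0.702, 0.15, 0.697], [0.704, 0.002, -0.71]]
force: [0.3, -0.5, -0.3]
gripper_width: 0.455
finger_force: 29.9
t 12.0 grasp [ 0.5431 -0.0128  0.0364] tilt 0.781 q [ 0.22  0.82  0.14  1.8  -0.86  1.17  1.11] F [ 0.3 -0.5 -0.3] w 0.455 29.9
row shift [-0.11 -0.19  0.22] norm 0.31 turn [ 0.0016 -0.0015  0.0008] 0.002
```

```bash
python3 -m inch '[0.3,0.7,0,-0.7,0,0,0,0.3,1.4,0,-1.4,0,0,0,0.3,1.4,0,-1.4,0,0,0,0.3,1.4,0,-1.4,0,0,0,0.3,1.4,0,-1.4,0,0,0,0.3,1.4,0,-1.4,0,0,0,0.3,0,0,0,0,0,0]' 30; python3 plan.py .529 .049 .19 -.1016 -.79 20
```

```text
time_s: 12.7
position: [0.5511, -0.0607, 0.1971]
orientation: [[-0.111, 0.989, -0.101], [0.702, 0.15, 0.696], [0.703, 0.006, -0.711]]
force: [0.8, -0.3, -1.6]
gripper_width: 0.458
finger_force: 29.9
t 12.7 grasp [ 0.5441 -0.0127  0.148 ] tilt 0.751 q [ 0.2   0.64  0.17  1.8  -0.81  1.29  0.98] F [ 0.8 -0.3 -1.6] w 0.458 29.9
row shift [ 0.89 -0.07 -0.2 ] norm 0.92 turn [ 0.0004 -0.0781  0.014 ] 0.079
```

```bash
python3 -m inch '[0.3,0.9,-0.1,-0.2,0,-0.078,0.014,0.3,0.9,-0.1,-0.2,0,-0.078,0.014,0.3,0.9,-0.1,-0.2,0,-0.078,0.014,0.3,0.9,-0.1,-0.2,0,-0.078,0.014,0.3,0.9,-0.1,-0.2,0,-0.078,0.014,0.3,0.9,-0.1,-0.2,0,-0.078,0.014,0.3,0.9,-0.1,-0.2,0,-0.078,0.014,0.3,0.9,-0.1,-0.2,0,-0.078,0.014,0.3,0.9,-0.1,-0.2,0,-0.078,0.014,0.3,0.9,-0.1,-0.2,0,-0.078,0.014,0.3,0.9,0,-0.2,0,-0.078,0.014,0.3,0.9,0,-0.2,0,-0.078,0.014,0.3,0.9,0,-0.2,0,-0.078,0.014,0.3,0.9,0,-0.2,0,-0.078,0.014,0.3,0.9,0,-0.2,0,-0.078,0.014,0.3,0.9,0,-0.2,0,-0.078,0.014,0.3,0.9,0,-0.2,0,-0.078,0.014,0.3,0.9,-0.1,-0.2,0,-0.078,0.014,0.3,0.9,-0.1,-0.2,0,-0.078,0.014,0.3,0.9,-0.1,-0.2,0,-0.078,0.014]' 30; python3 -m inch '[0.3,0,0,0,0,0,0]'; python3 plan.py .529 .049 .09 -.1016 -.79 6
```

```text
time_s: 14.7
position: [0.5344, 0.1001, 0.2356]
orientation: [[0.072, 0.995, -0.071], [0.701, -0.101, -0.706], [-0.71, 0.002, -0.704]]
force: [-0.2, 0.4, -1.8]
gripper_width: 0.455
finger_force: 29.9
time_s: 14.8
position: [0.5339, 0.1023, 0.2336]
orientation: [[0.066, 0.995, -0.07], [0.702, -0.096, -0.706], [-0.709, -0.002, -0.705]]
force: [-0.5, 0.3, -1.5]
gripper_width: 0.455
finger_force: 29.9
t 14.8 grasp [0.5291 0.0536 0.185 ] tilt -0.789 q [-0.97  0.65  0.62  1.82  0.35  1.19 -0.67] F [-0.5  0.3 -1.5] w 0.455 29.9
row shift [1.07 0.01 1.17] norm 1.59 turn [ 0.0004 -0.0002  0.0009] 0.001
```

```bash
python3 -m inch '[0.3,1.05,0,1.15,0,0,0,0.3,1.05,0,1.15,0,0,0,0.3,1.05,0,1.15,0,0,0,0.3,1.05,0,1.15,0,0,0,0.3,1.05,0,1.15,0,0,0,0.3,1.05,0,1.15,0,0,0,0.3,0,0,0,0,0,0]' 30; python3 plan.py .529 .049 .068 -.1016 -.79 2
python3 - <<'E'
from h import *
a=cv2.resize(optics.get_image("scene")[150:290,250:396],None,fx=3,fy=3); b=cv2.resize(optics.get_image("top")[100:248,250:375],(355,420)) 
cv2.imwrite("pics/g5.png",np.hstack([a,b]))
E
```

```text
time_s: 15.5
position: [0.5336, 0.0944, 0.1408]
orientation: [[0.071, 0.995, -0.073], [0.701, -0.102, -0.706], [-0.709, -0.001, -0.705]]
force: [0.1, 0.5, -0.8]
gripper_width: 0.45
finger_force: 29.9
t 15.5 grasp [0.5286 0.0457 0.0922] tilt -0.789 q [-0.93  0.79  0.58  1.85  0.31  1.04 -0.73] F [ 0.1  0.5 -0.8] w 0.45 29.9
row shift [0.98 0.   0.73] norm 1.22 turn [-0.0005 -0.0006  0.0002] 0.001
```

View pics/g5.png

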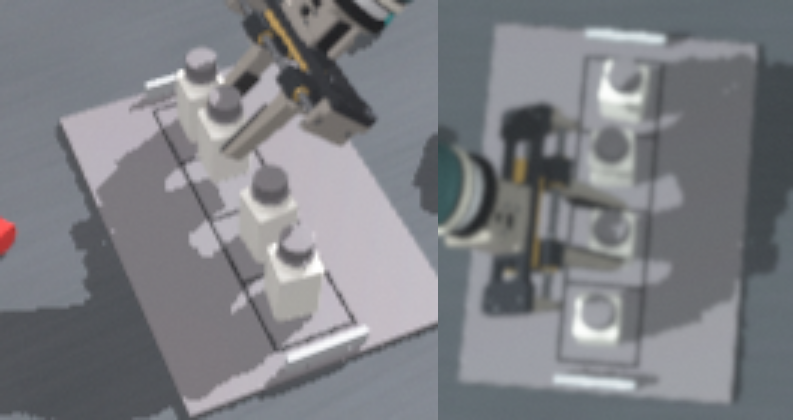

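The right bottle hangs upright over place 1 (cap at (225,103) left half, (610,230) top), clear of its neighbours. I lower it to contact at a grasp height of about 0.064.

```bash
python3 -m inch '[0.3,0.95,0,0.75,0,0,0,0.3,0.95,0,0.75,0,0,0,0.3,0,0,0,0,0,0]' 30; python3 plan.py .529 .049 .064 -.1016 -.79 2
```

```text
time_s: 15.9
position: [0.5345, 0.0981, 0.1176]
orientation: [[0.071, 0.995, -0.071], [0.702, -0.101, -0.705], [-0.709, 0.0, -0.706]]
force: [-0.4, 0.3, -0.8]
gripper_width: 0.453
finger_force: 29.9
t 15.9 grasp [0.5296 0.0494 0.0689] tilt -0.787 q [-0.92  0.83  0.57  1.84  0.3   1.01 -0.75] F [-0.4  0.3 -0.8] w 0.453 29.9
row shift [ 0.16 -0.02  0.19] norm 0.25 turn [ 0.0005 -0.0013  0.0001] 0.001
```

```bash
python3 -m inch '[0.3,0.17,0,0.17,0,0,0,0.3,0,0,0,0,0,0]' 30; python3 -m inch '[0.3,0.14,0,0.14,0,0,0,0.3,0,0,0,0,0,0]'
```

```text
time_s: 16.1
position: [0.5349, 0.0977, 0.1167]
orientation: [[0.073, 0.995, -0.071], [0.702, -0.102, -0.705], [-0.708, 0.002, -0.706]]
force: [-1.0, 0.5, 0.8]
gripper_width: 0.453
finger_force: 30.0
time_s: 16.3
position: [0.5348, 0.0978, 0.1164]
orientation: [[0.073, 0.995, -0.072], [0.701, -0.103, -0.706], [-0.709, 0.002, -0.705]]
force: [-3.7, 5.5, 11.8]
gripper_width: 0.455
finger_force: 30.0
```

Contact. I release and back out.

```bash
python3 -m inch '[0.3,0,0,0,0,0,0,0.48,0,0,0,0,0,0,0.52,0,0,0,0,0,0,0.58,0,0,0,0,0,0,0.58,0,0,0,0,0,0,0.58,0,0,0,0,0,0]' 30; python3 -m inch '[0.58,0,0,-1,0,0,0,0.58,0,0,-2,0,0,0,0.58,0,0,-3,0,0,0,0.58,0,0,-4,0,0,0,0.58,0,0,-4,0,0,0,0.58,0,0,-4,0,0,0,0.58,0,0,-2,0,0,0,0.58,0,0,0,0,0,0,0.58,0,0,0,0,0,0]'
python3 - <<'E'
from h import *
a=cv2.resize(optics.get_image("scene")[150:290,250:396],None,fx=3,fy=3); t=optics.get_image("top"); b=cv2.resize(t[100:248,250:375],(355,420)) 
cv2.imwrite("pics/g6.png",np.hstack([a,b])); print([proj([x,y,.108]).round(1).tolist() for x,y in((.4514,.0494),(.529,.0415))])
E
```

```text
time_s: 16.9
position: [0.5349, 0.0974, 0.1145]
orientation: [[0.073, 0.995, -0.071], [0.702, -0.102, -0.705], [-0.708, 0.002, -0.706]]
force: [0.2, -0.4, -0.3]
gripper_width: 0.582
finger_force: 0.0
time_s: 17.8
position: [0.5487, 0.2382, 0.2556]
orientation: [[0.073, 0.995, -0.071], [0.702, -0.102, -0.705], [-0.708, 0.002, -0.706]]
force: [-0.6, -0.5, 1.1]
gripper_width: 0.579
finger_force: 0.0
[[306.4, 209.7], [309.1, 180.7]]
```

View pics/g6.png

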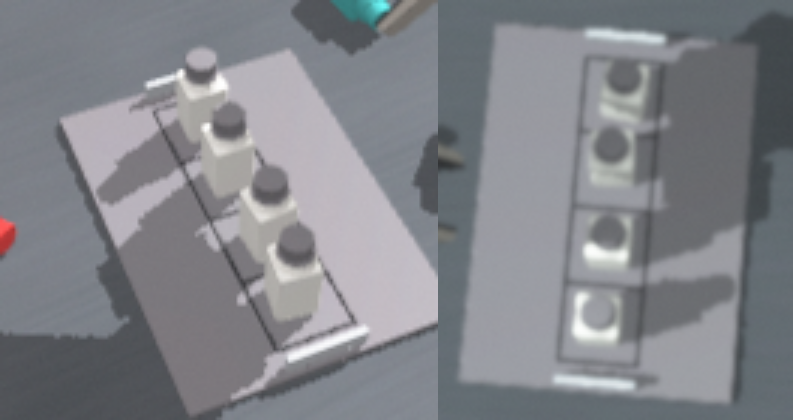

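All four bottles stand one to a place. The newly placed caps are at (598,315) and (608,234) in the right half, about 5 mm or less from the predicted positions, and the gripper is clear.

```bash
python3 -c "
from plant import sign_off
print(sign_off())"
```

```text
the job is handed in; nothing more can be done
None
```

Both fallen bottles now stand upright in places 0 and 1, released and about 5 mm or less off centre by the camera; nothing else was seen to move, and the job was handed in at about 18 s, with no verdict returned.

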